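Hold the oily-waste can open by its pedal

TASK

Open the red oily-waste can, so that I can drop the used filter in: with the fingertips press down the pedal on the long front end of its lever, slowly so that the lid does not bang against its stop, until the lid stands fully open. Finish while holding the pedal down there, with the lid still fully open. Nothing is to be picked up: do not touch either lid, keep the blue can shut, and leave the things standing around where they are.

Things in the scene. Friction and masses are not known exactly. Their poses are not given: they have to be found in the camera images.
- oily_can: The red can, a bench-top self-closing waste can of painted sheet steel, bolted to the bench: round shell 240 mm in diameter, top of the shut lid 263 mm above the bench. Origin on the bench under the centre of the shell; z up; -x points out of its front, the side where its pedal sticks out; the lid hinge is at the back (+x side)
- oily_lever: The red can's lever: steel bar under the shell with a black ridged pedal pad 56 mm wide (its y) x 46 x 12 mm. Origin: top centre of the pad, 230 mm from the can's centre, 87 mm clear of the shell. Level pivot 310 mm behind it (can's y axis), 26 mm above the bench; 65 mm beyond is the lift rod. Swings 0.18 rad: pad 92 mm above the bench at rest, 35 mm at its hard stop and 7 mm farther out. Needs 9 to 20 N at first, 4 to 9 N when down
- oily_lid: The red can's heavy steel lid, a red disc 254 mm in diameter. Origin at its centre, 246 mm above the bench when shut, 157 mm from the hinge pin at the back; z is its outward normal, vertical when shut. Its tilt follows the lever evenly: 0 shut to 1.05 rad (60 degrees) fully open at the lever's stop, about 0.0185 rad per mm of pedal. It falls shut by its own weight and lifts the pedal again
- scrap_can: The blue can, a bench-top self-closing waste can of painted sheet steel, bolted to the bench: round shell 240 mm in diameter, top of the shut lid 263 mm above the bench. Origin on the bench under the centre of the shell; z up; -x points out of its front, the side where its pedal sticks out; the lid hinge is at the back (+x side)
- scrap_lever: The blue can's lever: steel bar under the shell with a black ridged pedal pad 56 mm wide (its y) x 46 x 12 mm. Origin: top centre of the pad, 230 mm from the can's centre, 87 mm clear of the shell. Level pivot 310 mm behind it (can's y axis), 26 mm above the bench; 65 mm beyond is the lift rod. Swings 0.18 rad: pad 92 mm above the bench at rest, 35 mm at its hard stop and 7 mm farther out. Needs 9 to 20 N at first, 4 to 9 N when down
- scrap_lid: The blue can's heavy steel lid, a blue disc 254 mm in diameter. Origin at its centre, 246 mm above the bench when shut, 157 mm from the hinge pin at the back; z is its outward normal, vertical when shut. Its tilt follows the lever evenly: 0 shut to 1.05 rad (60 degrees) fully open at the lever's stop, about 0.0185 rad per mm of pedal. It falls shut by its own weight and lifts the pedal again
- filter: Bystander: used grey spin-on oil filter standing on the bench, 76 mm in diameter, 87 mm tall; origin at the centre of its underside
- spray_can: Bystander: white and green aerosol can with a black cap, 66 mm in diameter, 196 mm tall, standing between the two waste cans; origin at the centre of its underside
- wrench: Bystander: steel wrench 200 mm long, lying flat along its x axis on the left of the bench; origin under its middle
- tub: Bystander: white tub with a black cap, 84 mm in diameter, 95 mm tall, on the right of the bench; origin at the centre of its underside

How it is judged (in metres and radians):
On the way:
1. the red can's lid is fully open, held up by the fingers pressing its lever (angle between oily_lid's own z axis and vertical above 0.92 rad and contact force between the fingers and oily_lever above 2 N), for 0.3 s.
At the end, for the whole second after the job is handed in: The red can's lid stands still within about 7 degrees of its 60-degree stop (tilt above 0.92 rad), held only by the fingers pressing the lever with more than 2 N; nothing touches the lid; the blue can is shut (tilt below 0.05 rad); no bystander is more than 20 mm from where it stood (all of step 1 and angular speed of oily_lid below 0.1 rad/s and contact force between oily_lid and anything else below 0.5 N and angle between scrap_lid's own z axis and vertical below 0.05 rad and not (distance of filter from where it was at the start of the episode above 0.02 m) and not (distance of spray_can from where it was at the start of the episode above 0.02 m) and not (distance of wrench from where it was at the start of the episode above 0.02 m) and not (distance of tub from where it was at the start of the episode above 0.02 m)); the arm keeps its last pose, push and grip.
It fails at once if a lid is touched: it must be raised by its lever alone (contact force between any of oily_lid, scrap_lid and anything else above 0.5 N).
It fails at once if the red lid bangs into its stop (over 1.5 rad/s in the last 6 degrees, about 80 mm/s at the pedal) (angle between oily_lid's own z axis and vertical above 0.95 rad and angular speed of oily_lid above 1.5 rad/s).
It fails at once if the blue can is opened (tilt above 0.15 rad) (angle between scrap_lid's own z axis and vertical above 0.15 rad).
It fails at once if a bystander is pushed or carried more than 20 mm, or tipped over (distance of any of filter, spray_can, wrench, tub from where it was at the start of the episode above 0.02 m or angle between any of filter, spray_can, tub's own z axis and vertical above 0.3 rad).
It also fails if it takes over 40 s, if anything falls off the work surface, if the arm or the gripper's body presses on something with over 40 N, if the wrist force passes 120 N, or if a joint passes its speed limit or range.

ROBOT

A 6-joint arm with a two-finger parallel gripper is mounted at the origin on the work surface. World frame = base frame: x ahead of the robot, y to its left, z up, the work surface at z = 0. Lengths are in m, angles in degrees, forces in N, time in s.
With the tool pointing down it reaches from about 0.3 to 0.75 m from the base axis. Payload 8.5 kg.
Tool frame: the origin (TCP) lies between the finger pads; the fingertips stand 14 mm ahead of it and the grasp point (between the pads) lies 5 mm behind it; x points along the fingers, z is the direction in which the jaws open and shut, and the axes are right-handed (so a half turn about x gives the same grasp; the last joint's range is limited). The gripper opens to 85 mm and grips with 20 to 120 N. Pads are 22 mm wide; open, the fingers measure 114 mm over their backs; the gripper's body (76 mm by 85 mm) begins 54 mm behind the grasp point. The pads swing forward as they close: fully open they stand 13 mm farther back than shut.
Start: joints at [-88.425, 21.807, 74.336, -0, 83.858, -12.336], TCP at [0.132, -0.534, 0.245] pointing down, gripper open.
Joint ranges: [-178.18, 178.18], [-50.72, 133.34], [12.68, 142.11], [-81.47, 261.47], [9.98, 163.14], [-165.26, 165.26]. Speed limits (degrees/s): [136.94, 136.94, 180, 180, 180, 180].

INTERFACE

Orientations are given as a 3x3 rotation matrix whose columns are the frame's x, y, z axes.
In Python, from rig import env gives the robot as it stands.
- The arm moves only by the shell command python3 -m jog 'ROWS' [FORCE]. ROWS is JSON, a list of rows, each a list of 5 numbers: the opening, from -1 (shut) to 1 (fully open), so that 0 is half open, then the shift along the tool's x, y, z in m, then the turn about the tool's x in rad. In form: [[claw, dx, dy, dz, yaw], ...]. A call has 1 to 20 rows; each row is the pose to reach, as a shift and turn from the pose commanded when the call began, along the tool's axes at that moment; what a row does not reach only later rows make up. A row lasts 1/10 s, in which the tool goes at most 50 mm and 8.59 degrees, less where a joint would pass 70% of its speed; a pose out of reach is approached as far as the arm can. A call with a gripper value outside its range is refused whole. The fingers move at their own pace and stop on an object; FORCE is the grip in N (left out, the last holds). Time passes only in rows, so rows that repeat a pose let the fingers close. It gives the time, the measured TCP pose, the force and the opening at its end, in the units of the state.
- env.observe(): the state, without advancing time (a new reading comes with each control period).
- env.get_image(name): name is "scene" or "top" or "wrist"; returns the picture (420x560x3 uint8, red, green, blue); there is no depth.
- env.camera_model(name): a dict with "fx", "fy", "cx", "cy" (pixels), "k1" (the pictures are not rectified: a ray, as slopes to the right and down, at radius r is drawn at 1 + k1 r^2 times it, then the intrinsics apply), "origin" and "orientation" of the camera in the world. Camera axes: x right, y up, looking along -z (the intrinsics and any distortion apply to the point x, -y, -z); pixel columns grow to the right and rows downward; lengths in m; the calibration is good to about 2 mm. A picture is of the moment at which its call begins: read the wrist's pose just before it. camera_model takes no time and is no camera call; for the wrist camera it gives the pose at the moment of the call.
- env.close_job(): hands the job in, once; it reports no verdict.
The state is a dict: "time_s": time; "q": joint angles; "qvel": joint speeds; "joint_efforts": joint torques, N m; "position": TCP position; "tool_rot": TCP orientation; "ft_force": force on the tool from outside, world axes, zero at the start; "wrist_torque": the same for the moment, N m; "grip_width": finger opening in m.
Only numpy, scipy, OpenCV 4.12 (cv2) and the standard library are available. Lean on these libraries where they do the work, as an engineer would, in place of code of your own. Each camera call takes 0.05 s, during which the arm holds its last target.

## Working session

There is one attempt and no reset: what is moved stays moved. The work goes in short steps, Python scripts to look and compute and a shell command to move; the robot and the scene stay as the last step left them, time stands still between calls to the robot, and variables do not carry over. Pictures are saved under pics/ and viewed, and the job is handed in when it is done.

```bash
mkdir -p pics; python3 - <<'E'
from rig import env
import cv2
s=env.observe()
for k,v in s.items(): print(k,v)
for n in ("scene","top"):
    im=env.get_image(n); cv2.imwrite(f"pics/{n}0.png",im[:,:,::-1]); print(n,env.camera_model(n))
E
```

```text
time_s 0.0
q [-8.84254540e+01  2.18423025e+01  7.43876481e+01  9.95887892e-04
  8.38594760e+01 -1.23379021e+01]
qvel [-0.01354929 -0.03321594 -0.08877344 -0.16501938 -0.14018783 -0.03798565]
joint_efforts [ 3.32990203e-04 -4.48455226e+01 -2.31273848e+01 -1.54246841e-04
  4.86879260e-03  6.78769148e-07]
position [ 0.1322153  -0.53356911  0.24468244]
tool_rot [[-2.56113350e-05  9.70664721e-01  2.40437099e-01]
 [ 1.56067246e-03  2.40436845e-01 -9.70663530e-01]
 [-9.99998782e-01  3.50383570e-04 -1.52104760e-03]]
ft_force [-0.18220263 -0.08021533 -0.82059369]
wrist_torque [ 0.00995489  0.03863411 -0.01278626]
grip_width 0.08520077496333459
scene {'fx': 503.2017711915605, 'fy': 503.2017711915605, 'cx': 283.57391431501776, 'cy': 215.5780668449809, 'k1': -0.024639359342732935, 'origin': array([0.86855846, 0.45939426, 1.80087802]), 'orientation': array([[-0.86772433, -0.46978314,  0.16235234],
       [ 0.4970272 , -0.82292241,  0.27525021],
       [ 0.00429547,  0.31953484,  0.94756479]])}
top {'fx': 435.94094902153324, 'fy': 435.94094902153324, 'cx': 278.9797084348152, 'cy': 216.1700417020156, 'k1': -0.08881673146839174, 'origin': array([0.46363962, 0.0108143 , 1.75312724]), 'orientation': array([[ 0.00590079,  0.99742348, -0.07149533],
       [-0.99998123,  0.00576798, -0.00206404],
       [-0.00164634,  0.07150617,  0.9974388 ]])}
```

View pics/scene0.png

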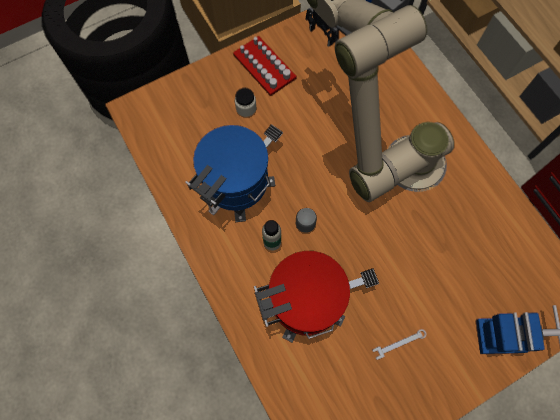

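View pics/top0.png

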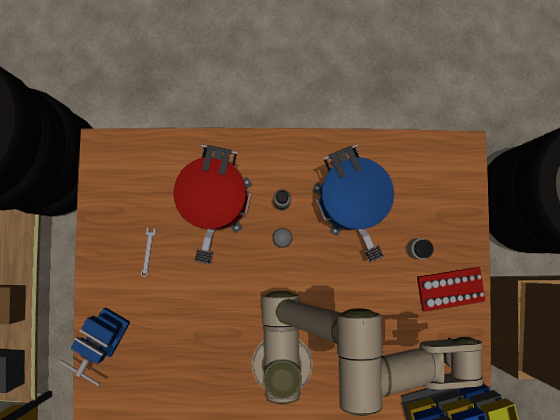

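The top view shows the red lid at about (210,193) with its pedal pad at about (204,256). The blue lid is at (358,193) with its pedal at (373,254). The filter is at (283,238), the spray can at (282,199) and the wrench at (148,252). In the scene view the red pedal is at about (370,278).

```bash
cat > h.py <<'E'
import numpy as np, cv2
from rig import env
def ray(n,u,v,cm=None):
    c=cm or env.camera_model(n)
    K=np.array([[c['fx'],0,c['cx']],[0,c['fy'],c['cy']],[0,0,1]])
    p=cv2.undistortPoints(np.array([[[u,v]]],float),K,np.array([c['k1'],0,0,0.]))[0,0]
    d=c['orientation']@np.array([p[0],-p[1],-1]); return c['origin'],d
def onz(n,u,v,z,cm=None):
    o,d=ray(n,u,v,cm); return o+d*(z-o[2])/d[2]
def blob(mask,roi):
    x0,y0,x1,y1=roi; m=np.zeros_like(mask); m[y0:y1,x0:x1]=mask[y0:y1,x0:x1]
    n,l,s,c=cv2.connectedComponentsWithStats(m.astype(np.uint8)); i=1+np.argmax(s[1:,4]); return c[i],s[i],l==i
E
python3 - <<'E'
from h import *
P={}
for n,lr,pr in (("top",(160,140,255,240),(185,243,222,270)),("scene",(255,240,360,340),(357,264,384,292))):
    im=cv2.imread(f"pics/{n}0.png"); h=cv2.cvtColor(im,cv2.COLOR_BGR2HSV)
    red=((h[...,0]<8)|(h[...,0]>172))&(h[...,1]>180)&(h[...,2]>90)
    c,s,m=blob(red,lr); hull=cv2.convexHull(np.argwhere(m)[:,::-1].astype(np.int32)); e=cv2.fitEllipse(hull)
    print(n,"lid",c,s,e,onz(n,*e[0],.255))
    dark=(im.max(2)<75)
    dark=cv2.morphologyEx(dark.astype(np.uint8),cv2.MORPH_CLOSE,np.ones((5,5)))
    c,s,m=blob(dark,pr); r=cv2.minAreaRect(np.argwhere(m)[:,::-1].astype(np.float32)); print("pad",c,s,r,onz(n,*r[0],.09)); P[n]=r[0]
    print("pad size",[onz(n,*b,.092).round(3) for b in cv2.boxPoints(r)])
    x0,y0,x1,y1=pr; cv2.imwrite(f"pics/{n}crop.png",cv2.resize(im[y0-20:y1+20,x0-20:x1+20],None,fx=6,fy=6))
A=[];b=[]
for n in P:
    o,d=ray(n,*P[n]); d/=np.linalg.norm(d); M=np.eye(3)-np.outer(d,d); A.append(M); b.append(M@o)
print("tri",np.linalg.lstsq(np.vstack(A),np.hstack(b),rcond=None)[0])
E
```

```text
top lid [208.66293014 193.92726799] [ 173  157   72   72 3836] ((209.0081329345703, 192.364501953125), (71.15479278564453, 72.30122375488281), 51.65331268310547) [0.6524064  0.25711389 0.255     ]
pad [203.68586387 255.68062827] [195 243  18  21 191] ((204.18234252929688, 251.92941284179688), (15.727459907531738, 19.95760154724121), 12.528807640075684) [0.44440176 0.29885629 0.09      ]
pad size [array([0.414, 0.336, 0.092]), array([0.488, 0.32 , 0.092]), array([0.475, 0.261, 0.092]), array([0.401, 0.277, 0.092])]
scene lid [310.55505434 290.18248924] [ 269  251   81   81 4877] ((308.90472412109375, 290.7001953125), (80.10273742675781, 81.73933410644531), 131.51687622070312) [0.65746045 0.26165135 0.255     ]
pad [369.02714932 277.9321267 ] [361 269  18  19 221] ((368.9310302734375, 277.8276062011719), (17.45536231994629, 13.741456031799316), 68.19859313964844) [0.43230102 0.30513796 0.09      ]
pad size [array([0.451, 0.272, 0.092]), array([0.403, 0.279, 0.092]), array([0.415, 0.338, 0.092]), array([0.462, 0.331, 0.092])]
tri [0.43975248 0.30169905 0.09976741]
```

```bash
python3 -c "
import cv2,numpy as np
a=cv2.imread('pics/topcrop.png');b=cv2.imread('pics/scenecrop.png');h=max(a.shape[0],b.shape[0])
p=lambda i:cv2.copyMakeBorder(i,0,h-i.shape[0],0,0,0)
cv2.imwrite('pics/crops.png',cv2.resize(np.hstack([p(a),p(b)]),(800,360)))"
```

```text
(no output)
```

View pics/crops.png

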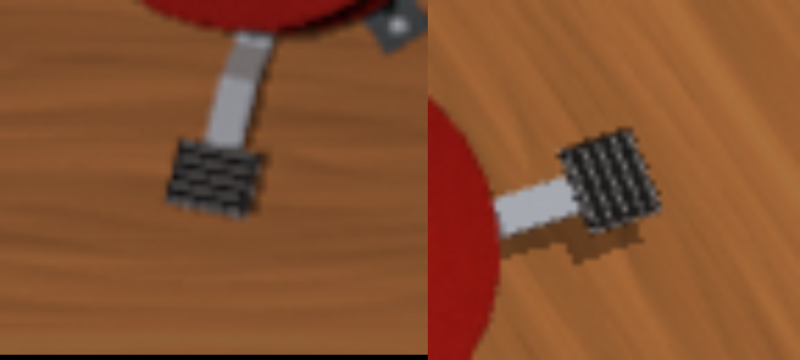

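The top mask had picked up lever shadow. The crop's pad corners put the centre at about (203.7,256.5). I'll recompute from that and check it.

```bash
python3 - <<'E'
from h import *
P={"top":(203.7,256.5),"scene":(368.9,277.8)}
A=[];b=[]
for n in P:
    print(n,onz(n,*P[n],.092)); o,d=ray(n,*P[n]); d/=np.linalg.norm(d); M=np.eye(3)-np.outer(d,d); A.append(M); b.append(M@o)
p=np.linalg.lstsq(np.vstack(A),np.hstack(b),rcond=None)[0]; print("tri",p)
L=np.array([.655,.2594]); print(np.linalg.norm(p[:2]-L),p[:2]-L)
for nm,u,v,z in (("blue pad",373,254,.092),("filter",283,238,.087),("spray",282,199,.19),("blue lid",358,193,.255)): print(nm,onz("top",u,v,z))
s=env.observe();R=np.array(s['tool_rot']);
for t in ((.38,-.15,.26),(.40,.22,.26),(.43,.303,.26)): print(t,R.T@(np.array(t)-s['position']))
E
```

```text
top [0.42703592 0.30008807 0.092     ]
scene [0.43285159 0.30518385 0.092     ]
tri [0.42692522 0.30353947 0.07025983]
0.23230669232356516 [-0.22807478  0.04413947]
blue pad [ 0.44014379 -0.34515461  0.092     ]
filter [ 0.49957706 -0.00158371  0.087     ]
spray [0.63781022 0.00352568 0.19      ]
blue lid [ 0.65318129 -0.25969591  0.255     ]
(0.38, -0.15, 0.26) [-0.01474138  0.33274277 -0.3128142 ]
(0.4, 0.22, 0.26) [-0.01426531  0.44111747 -0.66715118]
(0.43, 0.303, 0.26) [-0.01415997  0.49019362 -0.74050321]
```

The pad is at about (0.430, 0.3025, 0.092), 0.23 m from the lid centre, which agrees with the given size. Next I travel past the blue can with the fingers shutting.

```bash
python3 -m jog '[[-1,-0.007,0.028,-0.026,0],[-1,-0.015,0.055,-0.052,0],[-1,-0.015,0.083,-0.078,0],[-1,-0.015,0.111,-0.104,0],[-1,-0.015,0.139,-0.13,0],[-1,-0.015,0.166,-0.156,0],[-1,-0.015,0.194,-0.182,0],[-1,-0.015,0.222,-0.209,0],[-1,-0.015,0.25,-0.235,0],[-1,-0.015,0.277,-0.261,0],[-1,-0.015,0.305,-0.287,0],[-1,-0.015,0.333,-0.313,0],[-1,-0.015,0.343,-0.345,0],[-1,-0.015,0.353,-0.378,0],[-1,-0.015,0.363,-0.41,0],[-1,-0.015,0.373,-0.443,0],[-1,-0.015,0.383,-0.476,0],[-1,-0.015,0.393,-0.509,0],[-1,-0.015,0.393,-0.509,0]]' 40
```

```text
time_s: 2.0
position: [0.3908, 0.0576, 0.2602]
tool_rot: [[-0.0, 0.97, 0.245], [0.001, 0.245, -0.97], [-1.0, -0.0, -0.001]]
ft_force: [-0.7, -0.5, 1.0]
grip_width: -0.0
```

```bash
python3 -m jog '[[-1,0,0.012,-0.029,0],[-1,0,0.024,-0.057,0],[-1,0,0.036,-0.086,0],[-1,0,0.048,-0.114,0],[-1,0.01,0.06,-0.143,0],[-1,0.025,0.072,-0.171,0],[-1,0.045,0.084,-0.2,0],[-1,0.065,0.09,-0.215,0],[-1,0.085,0.095,-0.228,0],[-1,0.1,0.095,-0.228,0],[-1,0.1,0.095,-0.228,0]]'
python3 - <<'E'
from h import *
s=env.observe(); print(s['time_s'],s['position'],s['ft_force'],np.round(s['q'],1)); 
for n in ("wrist","scene"): cv2.imwrite(f"pics/{n}1.png",env.get_image(n)[:,:,::-1])
E
```

```text
time_s: 3.1
position: [0.4281, 0.2981, 0.1583]
tool_rot: [[-0.004, 0.971, 0.24], [-0.002, 0.24, -0.971], [-1.0, -0.005, 0.001]]
ft_force: [0.3, 0.3, -0.6]
grip_width: -0.0
3.1 [0.42814374 0.29812234 0.15827191] [ 0.26334326  0.25456783 -0.64078147] [21.8 23.8 86.7 -0.  69.7 97.9]
```

View pics/wrist1.png

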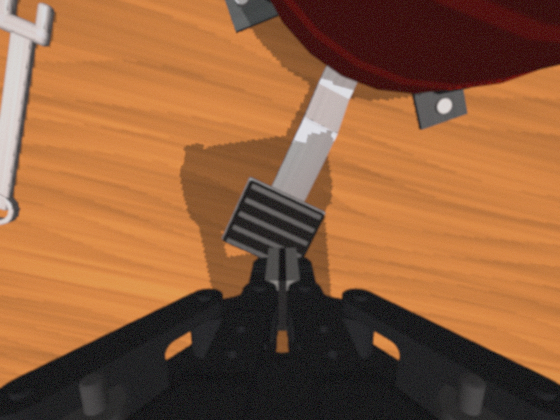

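View pics/scene1.png

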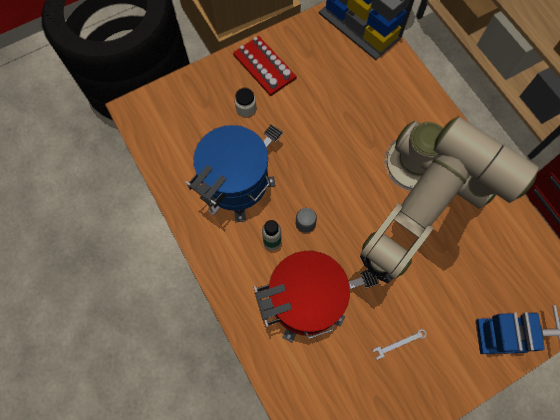

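The wrist view shows the pad corners at about (250,180), (324,213) and (224,240), so its centre is near (274,226). The fingertips end at (283,250), still above it. I'll check with a ray.

```bash
python3 - <<'E'
from h import *
for u,v in ((274,226),(250,180),(324,213),(224,240)): print(onz("wrist",u,v,.092))
print(onz("wrist",283,250,.144)); s=env.observe(); print(s['position'])
E
```

```text
[0.4313374  0.30459535 0.092     ]
[0.45812058 0.32704748 0.092     ]
[0.44825171 0.27426967 0.092     ]
[0.41331861 0.33549733 0.092     ]
[0.43676562 0.29981707 0.144     ]
[0.42910749 0.29833891 0.16058347]
```

All three views agree within about 5 mm. Now I centre on the pad and come down to contact slowly.

```bash
python3 -m jog '[[-1,0.005,0.001,-0.005,0],[-1,0.015,0.001,-0.006,0],[-1,0.025,0.001,-0.006,0],[-1,0.035,0.001,-0.006,0],[-1,0.04,0.001,-0.006,0],[-1,0.043,0.001,-0.006,0],[-1,0.046,0.001,-0.006,0],[-1,0.049,0.001,-0.006,0],[-1,0.052,0.001,-0.006,0],[-1,0.055,0.001,-0.006,0],[-1,0.058,0.001,-0.006,0],[-1,0.058,0.001,-0.006,0]]'
python3 - <<'E'
from h import *
s=env.observe(); print(s['time_s'],s['position'],s['ft_force']); 
cv2.imwrite(f"pics/wrist2.png",env.get_image("wrist")[:,:,::-1])
E
```

```text
time_s: 4.4
position: [0.4277, 0.3051, 0.1029]
tool_rot: [[-0.001, 0.971, 0.241], [0.0, 0.241, -0.971], [-1.0, -0.0, -0.001]]
ft_force: [-5.2, -0.9, 11.5]
grip_width: 0.0002
4.4 [0.42773454 0.30513482 0.10288937] [-5.18061939 -0.89622726 11.50697086]
```

View pics/wrist2.png

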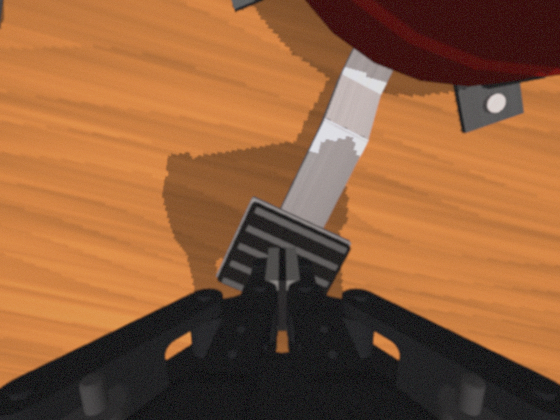

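The tips are on the pad with 11.5 N and the pad has just begun to yield. I'll press at 30 mm/s, following the pad's outward arc.

```bash
python3 -m jog '[[-1,0.003,-0.001,0,0],[-1,0.006,-0.001,0,0],[-1,0.009,-0.002,-0.001,0],[-1,0.012,-0.002,-0.001,0],[-1,0.015,-0.003,-0.001,0],[-1,0.018,-0.003,-0.001,0],[-1,0.021,-0.004,-0.002,0],[-1,0.024,-0.004,-0.002,0],[-1,0.027,-0.004,-0.002,0],[-1,0.03,-0.005,-0.002,0],[-1,0.033,-0.005,-0.002,0],[-1,0.036,-0.005,-0.002,0],[-1,0.039,-0.006,-0.002,0],[-1,0.042,-0.006,-0.003,0],[-1,0.044,-0.006,-0.003,0],[-1,0.046,-0.006,-0.003,0],[-1,0.048,-0.006,-0.003,0],[-1,0.048,-0.006,-0.003,0]]'
python3 - <<'E'
from h import *
s=env.observe(); print(s['time_s'],s['position'],s['ft_force']); 
for n in ("wrist","scene"): cv2.imwrite(f"pics/{n}3.png",env.get_image(n)[:,:,::-1])
E
```

```text
time_s: 6.25
position: [0.4218, 0.3064, 0.0546]
tool_rot: [[0.001, 0.971, 0.24], [0.0, 0.24, -0.971], [-1.0, 0.001, 0.0]]
ft_force: [-0.9, -1.1, 5.1]
grip_width: -0.0002
6.25 [0.42183662 0.30639996 0.05456398] [-0.89465177 -1.14213365  5.07194616]
```

View pics/wrist3.png

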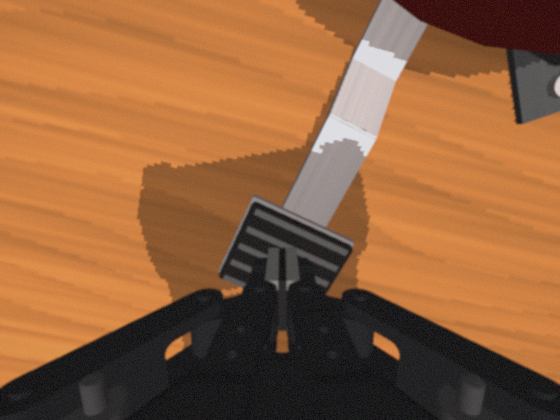

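View pics/scene3.png

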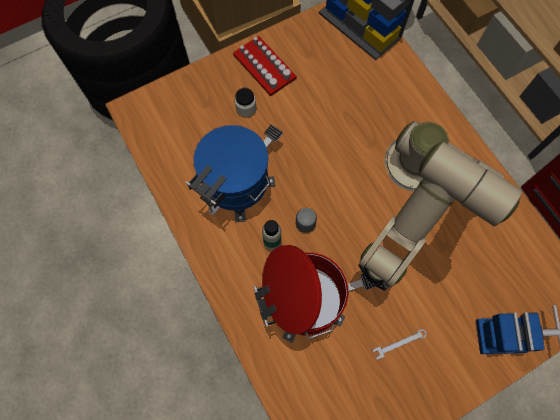

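The red lid is well up but not yet fully open (ellipse at about (292,290)), and the tips are still on the pad. I'll press on at 10 mm/s until the stop shows up in the force.

```bash
python3 -m jog '[[-1,0.001,0,0,0],[-1,0.002,0,0,0],[-1,0.003,0,0,0],[-1,0.004,0,0,0],[-1,0.005,0,0,0],[-1,0.006,0,0,0],[-1,0.006,0,0,0]]'
```

```text
time_s: 7.05
position: [0.4217, 0.3065, 0.0498]
tool_rot: [[0.001, 0.971, 0.241], [0.0, 0.241, -0.971], [-1.0, 0.001, -0.0]]
ft_force: [-5.9, -3.3, 18.7]
grip_width: 0.0
```

```bash
python3 -m jog '[[-1,0.0005,0,0,0],[-1,0.001,0,0,0],[-1,0.001,0,0,0]]'
python3 - <<'E'
from h import *
s=env.observe(); print(s['time_s'],s['position'],s['ft_force']); 
for n in ("top","scene"): cv2.imwrite(f"pics/{n}4.png",env.get_image(n)[:,:,::-1])
s=env.observe(); print(s['time_s'],s['position'],s['ft_force']); 
ims=[]
for n in ("top","scene"):
    im=cv2.imread(f"pics/{n}4.png"); h=cv2.cvtColor(im,cv2.COLOR_BGR2HSV)
    x,y=(150,120) if n=="top" else (230,200); ims.append(cv2.resize(im[y:y+170,x:x+190],(400,358),interpolation=3))
cv2.imwrite("pics/c4.png",np.hstack(ims))
E
```

```text
time_s: 7.35
position: [0.4218, 0.3065, 0.0496]
tool_rot: [[0.002, 0.971, 0.241], [0.001, 0.241, -0.971], [-1.0, 0.002, -0.0]]
ft_force: [-9.0, -4.5, 28.4]
grip_width: -0.0002
7.35 [0.42176838 0.30648663 0.04961983] [-8.99957972 -4.46527955 28.42330394]
7.45 [0.4217568  0.30647385 0.0496122 ] [-8.71789146 -4.11798013 27.64919603]
```

View pics/c4.png

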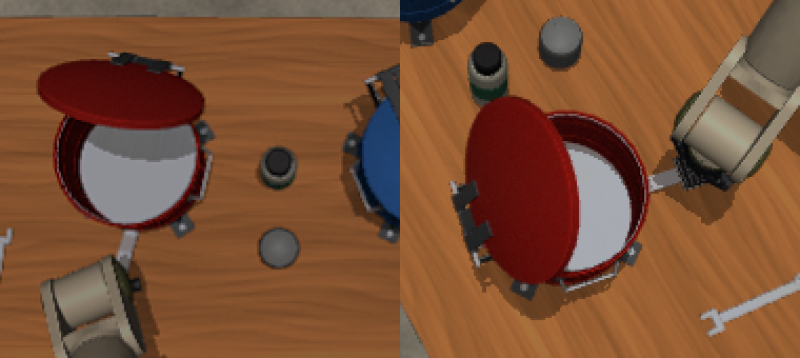

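View pics/top4.png

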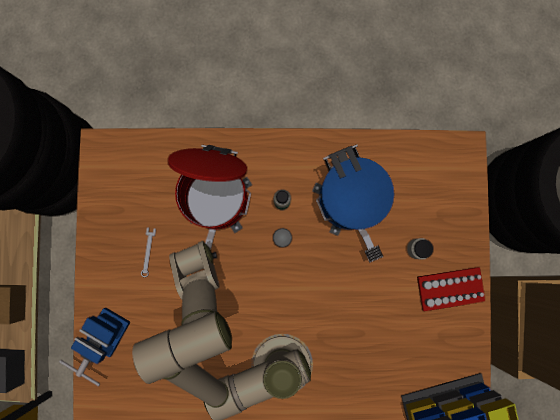

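The pictures show the red lid standing open, at about (207,164) in the top view. Its ellipse axis ratio of about 0.38 against 0.36 expected for 60° and 0.47 for 53°. The pedal is hard on its stop: the force rose to 28 N with no further travel. The blue lid is shut, and the filter (283,238), spray can (282,199), wrench and tub are where they were. A short hold to check it is steady, then I hand in.

```bash
python3 -m jog '[[-1,0,0,0,0],[-1,0,0,0,0],[-1,0,0,0,0],[-1,0,0,0,0],[-1,0,0,0,0],[-1,0,0,0,0],[-1,0,0,0,0],[-1,0,0,0,0]]' && python3 - <<'E'
from rig import env
s=env.observe(); print(s['position'],s['ft_force'])
if s['ft_force'][2]>10 and s['position'][2]<.0505: print("closing",env.close_job())
E
```

```text
time_s: 8.25
position: [0.4218, 0.3065, 0.0496]
tool_rot: [[0.002, 0.971, 0.241], [0.001, 0.241, -0.971], [-1.0, 0.002, -0.0]]
ft_force: [-9.1, -3.8, 28.5]
grip_width: -0.0004
[0.42177425 0.30647441 0.04960261] [-9.11243317 -3.82171308 28.46068291]
the job is handed in; nothing more can be done
closing None
```

The red can's lid is open, and I handed the job in at 8.25 s with the shut fingertips still holding the pedal down. I pressed at about 30 mm/s, then about 10 mm/s over the last few millimetres, so the lid should not have banged.

- **Pedal:** it sits against its hard stop. The push rose to about 28 N with no further travel, and both stayed steady over a 0.8 s hold.
- **Lid:** the top view fits a tilt near 60°, judged roughly by eye from its outline rather than measured exactly.
- **Surroundings:** in the last pictures the blue can was shut, the filter, spray can, wrench and tub showed no visible movement, and nothing appeared to be near either lid.
- **Disagreements:** my first colour mask of the pedal in the top view picked up lever shadow, so I re-read the pad corners by hand. Triangulating from two cameras then gave a pad height of 70 mm instead of 92 mm. The horizontal position agreed within about 6 mm across the three views, so I used the stated height and confirmed it by contact.

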